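# Set the shoe lasts on their insoles

### The arm

A 6-joint arm with a two-finger parallel gripper is mounted at the origin on the work surface. World frame = base frame: x ahead of the robot, y to its left, z up, the work surface at z = 0. Lengths are in m, angles in rad, forces in N, time in s.
With the tool pointing down it reaches from about 0.35 to 1 m from the base axis. Payload 7.1 kg.
Tool frame: the origin (TCP) lies between the finger pads; the fingertips stand 22 mm ahead of it and the grasp point (between the pads) lies 3 mm ahead of it; x points along the fingers, y is the direction in which the jaws open and shut, and the axes are right-handed (so a half turn about x gives the same grasp; the last joint's range is limited). The gripper opens to 85 mm and grips with 20 to 120 N. Pads are 22 mm wide; open, the fingers measure 114 mm over their backs; the gripper's body (76 mm by 85 mm) begins 54 mm behind the grasp point. The pads swing forward as they close: fully open they stand 13 mm farther back than shut.
Start: joints at [-1.328, 0.423, 1.63, -0, 1.089, -0.019], TCP at [0.162, -0.604, 0.253] pointing down, gripper open.
Joint ranges: [-3, 3], [-0.9, 2.11], [0.09, 2.58], [-1.31, 4.45], [0.11, 2.69], [-2.54, 2.54]. Speed limits (rad/s): [2.39, 2.39, 3.01, 3.14, 3.14, 3.14].

### API

Orientations are given as a rotation vector (axis times angle).
In Python, from rig import manip gives the robot as it stands. The module is installed in compiled form; this text tells all that it offers. Calls block until the motion is done:
- manip.move_to(position, orientation): joint-space move of the TCP to a pose.
- manip.servo_line(position, orientation=None, rate=0.15): straight line of the TCP; orientation=None keeps the orientation; rate is the mean speed in m/s.
- manip.set_joints(angles): joint-space move.
- manip.command_gripper(opening, f_grip=None): finger opening in m; f_grip is the grip in N (None keeps the last); returns when the fingers have stopped.
- manip.hold(seconds).
- manip.solve_ik(position, orientation): joint angles nearest the present ones, or None.
- manip.camera(name): name is "scene" or "top"; returns a dict with "image" (420x560x3 uint8, red, green, blue), "fx", "fy", "cx", "cy" (pixels), "cam_to_world" (4x4, takes a point from camera to world coordinates). Camera axes: x right, y down, z forward; pixel columns grow to the right and rows downward; lengths in m; the calibration is good to about 2 mm. A picture is of the moment at which its call begins. There is no depth.
A pose or a line that the arm cannot do raises manip.IKError and nothing moves.
- manip.sign_off(): hands the job in, once; it reports no verdict.
Readings, each from a call of its own:
- manip.get_time(): time.
- manip.get_joint_positions(): joint angles.
- manip.get_joint_vel(): joint speeds.
- manip.get_tau(): joint torques, N m.
- manip.get_position(): TCP position.
- manip.get_ee_rot(): TCP orientation.
- manip.get_contact_force(): force on the tool from outside, world axes, zero at the start.
- manip.get_torque(): the same for the moment, N m.
- manip.get_width(): finger opening in m.
Only numpy, scipy, OpenCV 4.12 (cv2) and the standard library are available. Lean on these libraries where they do the work, as an engineer would, in place of code of your own. Each camera call takes 0.05 s, during which the arm holds its last target. There are 200 camera calls.

### The job

Pick out the three loose pale wooden shoe lasts on the bench (the dark ones stay on their rack at the back) and stand each one on the leather insole of its own length, toe to toe and heel to heel, so that its sole covers the insole squarely. Leave the lasts upright and let go of, and do not disturb the spool, the tins and the wooden heel block.

Things in the scene. Friction and masses are not known exactly. Their poses are not given: they have to be found in the camera images.
- last_small: Small shoe last: foot-shaped former of plain pale wood, 112 mm long, 41 wide, 64 high, about 120 g, loose on its flat sole. Origin on the underside below the middle of the grip, 40 mm from the heel's back; x to the toe, z up. Grip: upright block over heel and arch, flat sides 22 mm apart (along y), from 26 mm up to the flat top, 41 mm long.
- insole_small: Small insole: flat tan leather sole fixed to the bench, 118 mm long, 45 wide at the ball, 5 thick, 2 to 3 mm larger all round than the small last's sole. Origin on the underside at mid-length; x to its wider toe end, z up. The small last belongs with its own origin at x = -16, y = 0, z = 5 mm in these axes, x axes the same way.
- last_medium: Medium shoe last: foot-shaped former of plain pale wood, 140 mm long, 52 wide, 74 high, about 200 g, loose on its flat sole. Origin on the underside below the middle of the grip, 50 mm from the heel's back; x to the toe, z up. Grip: upright block over heel and arch, flat sides 28 mm apart (along y), from 36 mm up to the flat top, 52 mm long.
- insole_medium: Medium insole: flat tan leather sole fixed to the bench, 146 mm long, 56 wide at the ball, 5 thick, 2 to 3 mm larger all round than the medium last's sole. Origin on the underside at mid-length; x to its wider toe end, z up. The medium last belongs with its own origin at x = -20, y = 0, z = 5 mm in these axes, x axes the same way.
- last_large: Large shoe last: foot-shaped former of plain pale wood, 168 mm long, 62 wide, 84 high, about 300 g, loose on its flat sole. Origin on the underside below the middle of the grip, 60 mm from the heel's back; x to the toe, z up. Grip: upright block over heel and arch, flat sides 34 mm apart (along y), from 46 mm up to the flat top, 62 mm long.
- insole_large: Large insole: flat tan leather sole fixed to the bench, 174 mm long, 66 wide at the ball, 5 thick, 2 to 3 mm larger all round than the large last's sole. Origin on the underside at mid-length; x to its wider toe end, z up. The large last belongs with its own origin at x = -24, y = 0, z = 5 mm in these axes, x axes the same way.
- spool: Wooden spool of pale thread, 44 mm across, 50 mm high, standing on end. Loose on the bench among the work; to be left where it is. Origin at the centre of its underside.
- tack_tin: Low round metal tin, 60 mm across, 22 mm high. Loose on the bench among the work; to be left where it is. Origin at the centre of its underside.
- glue_tin: White round tin with an ochre band, 60 mm across, 62 mm high. Loose on the bench among the work; to be left where it is. Origin at the centre of its underside.
- heel_block: Plain wooden heel block, 46 x 42 x 30 mm, with rounded edges; not a last. Loose on the bench among the work; to be left where it is. Origin at the centre of its underside.
Mind the look-alikes: they are no part of the job. Leave any yellow look-alike of the insole_large alone.

How it is judged:
By the outcome, as a careful person would: the job done as asked, in the order asked, and still so for the second after the job is handed in, with the robot touching nothing.
It also fails if it takes over 86 s, if anything falls off the work surface, if the arm or the gripper's body presses on something with over 40 N, if the wrist force passes 120 N, or if a joint passes its speed limit or range.

## Working session

There is one attempt and no reset: what is moved stays moved. The work goes in short steps, each a Python script; the robot and the scene stay as the last script left them, time stands still between calls to the robot, and variables do not carry over. Pictures are saved under pics/ and viewed, about 12 in all and at most 16, crops included, and the job is handed in when it is done.

```bash
mkdir -p pics
python3 - <<'E'
from rig import manip
import cv2,numpy as np
for n in("top","scene"):
    c=manip.camera(n); np.savez(f'{n}0.npz',**c); cv2.imwrite(f'pics/{n}0.png',c["image"][...,::-1])
    print(n,c["fx"],c["fy"],c["cx"],c["cy"],np.round(c["cam_to_world"],4).tolist())
print(manip.get_time(),manip.get_ee_rot(),manip.get_width())
E
```

```text
top 467.48802153242065 467.48802153242065 277.47406775515884 203.04830291556905 [[0.0281, -0.9967, 0.0757, 0.3713], [-0.9994, -0.0264, 0.0244, -0.1022], [-0.0223, -0.0764, -0.9968, 1.4016], [0.0, 0.0, 0.0, 1.0]]
scene 447.6899533104139 447.6899533104139 273.8858447270916 213.39993457835652 [[-0.6864, 0.5223, -0.506, 1.0471], [0.7269, 0.4741, -0.4968, 0.4703], [-0.0196, -0.7088, -0.7051, 0.848], [0.0, 0.0, 0.0, 1.0]]
0.1 [ 2.08217842  0.27562827 -2.08251097] 0.08532901522364356
```

View pics/top0.png

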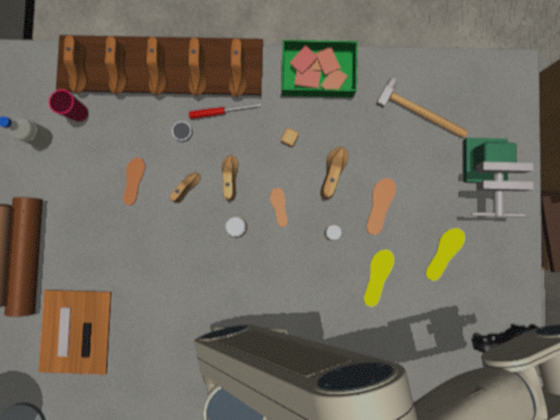

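View pics/scene0.png

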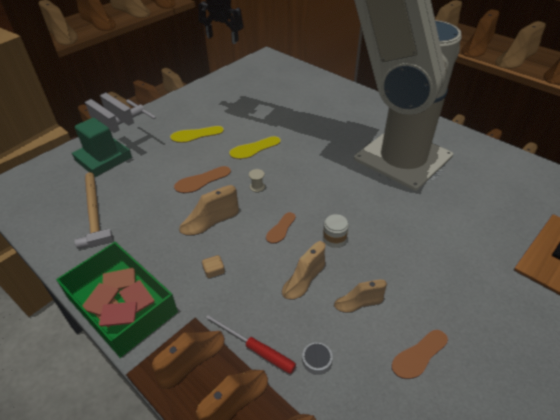

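The pale lasts appear at about (185,187) small, (230,177) medium and (335,172) large. The tan insoles are at (134,181), (279,206) and (381,206). The look-alikes are the dark lasts on the rack (75–237,65), the yellow soles at (380,278) and (446,254), and the heel block at (290,137). Next is a close crop and segmentation.

```bash
cat > util.py <<'E'
import numpy as np,cv2
def unproj(c,uv,z):
    uv=np.atleast_2d(np.asarray(uv,float));M=c["cam_to_world"]
    d=np.c_[(uv[:,0]-c["cx"])/c["fx"],(uv[:,1]-c["cy"])/c["fy"],np.ones(len(uv))]@M[:3,:3].T
    return (M[:3,3]+d*((z-M[2,3])/d[:,2])[:,None])[:,:2]
def proj(c,P):
    M=c["cam_to_world"];q=(np.asarray(P,float)-M[:3,3])@M[:3,:3]
    return np.c_[c["fx"]*q[:,0]/q[:,2]+c["cx"],c["fy"]*q[:,1]/q[:,2]+c["cy"]]
def blobs(im,amin=60):
    hsv=cv2.cvtColor(im,cv2.COLOR_RGB2HSV)
    m=((hsv[...,0]<22)&(hsv[...,1]>85)&(hsv[...,2]>60)).astype(np.uint8)
    n,l,s,c=cv2.connectedComponentsWithStats(m,connectivity=4)
    return l,[(i,s[i],c[i]) for i in range(1,n) if s[i,4]>amin]
E
python3 - <<'E'
from util import *
c=dict(np.load('top0.npz'));im=c["image"]
l,b=blobs(im)
for i,s,ce in b:
    if not(110<ce[0]<420 and 120<ce[1]<240):continue
    ys,xs=np.nonzero(l==i);w=unproj(c,np.c_[xs,ys],0.005)
    r=cv2.minAreaRect((w*1000).astype(np.float32));print(i,s,np.round(ce,1),np.round(r[0],1),np.round(r[1],1),round(r[2],1))
cv2.imwrite('pics/crop1.png',cv2.resize(im[140:240,110:250,::-1],None,fx=5.6,fy=5.6,interpolation=cv2.INTER_CUBIC))
cv2.imwrite('pics/crop2.png',cv2.resize(im[140:240,262:402,::-1],None,fx=5.6,fy=5.6,interpolation=cv2.INTER_CUBIC))
E
```

```text
113 [281 128  17  18 209] [289.3 136.7] [679.8 -98.4] [42.2 46.7] 65.2
134 [321 147  27  52 737] [333.6 170.4] [ 575.8 -228. ] [ 56.8 163.6] 68.5
145 [222 156  16  44 473] [229.2 175.2] [551.1  78.9] [130.7  45.5] 2.0
149 [123 158  22  47 667] [132.9 179.6] [532.9 369.3] [ 55.2 142.9] 86.9
187 [170 173  30  29 372] [185.  186.2] [519.7 215. ] [ 38.  112.7] 48.6
203 [367 178  29  57 960] [380.1 204.2] [ 478.8 -368.9] [ 64.4 172.8] 69.7
230 [270 188  18  39 437] [278.9 205.9] [465.4 -70.3] [116.2  43.2] 8.6
```

View pics/crop1.png

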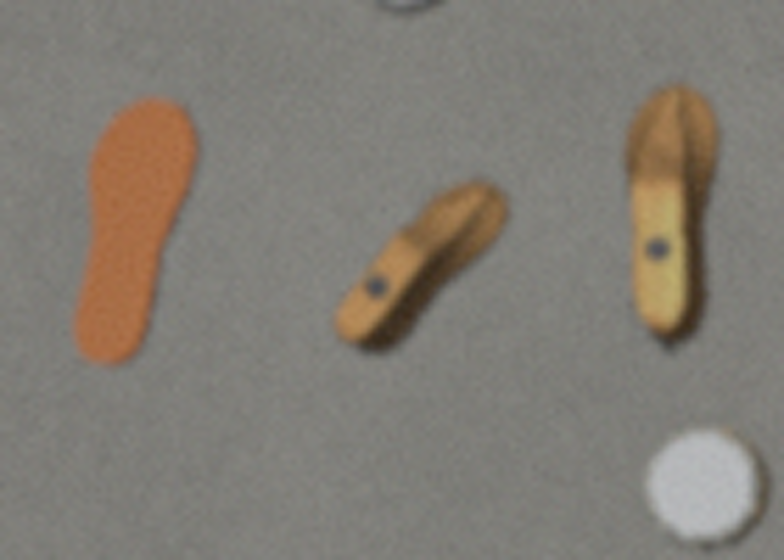

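View pics/crop2.png

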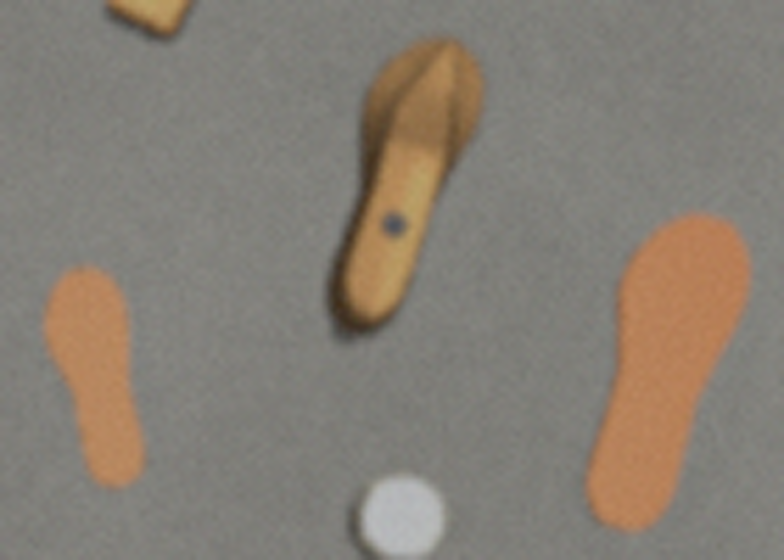

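```bash
cat > fit.py <<'E'
from util import *
from scipy.optimize import minimize
S=6
LEN=dict(small=(.112,.041,.064,.040,.022,.041,.118),medium=(.140,.052,.074,.050,.028,.052,.146),large=(.168,.062,.084,.060,.034,.062,.174))
def mask(c,uv,r=40):
    """upsampled half-level chroma mask of the blob at uv; returns mask, offset"""
    u0,v0=int(uv[0])-r,int(uv[1])-r
    im=c["image"][v0:v0+2*r,u0:u0+2*r].astype(np.float32)
    big=cv2.resize(im,None,fx=S,fy=S,interpolation=cv2.INTER_CUBIC)
    m=big.max(2);ch=(big[...,0]-big[...,2])/np.maximum(m,20)
    ins=ch[int((uv[1]-v0)*S)-12:int((uv[1]-v0)*S)+12,int((uv[0]-u0)*S)-12:int((uv[0]-u0)*S)+12]
    k=(ch>.5*np.median(ins)+.5*np.median(ch)).astype(np.uint8)
    n,l,s,_=cv2.connectedComponentsWithStats(k)
    ys,xs=np.nonzero(l);d=np.hypot(ys-(uv[1]-v0)*S,xs-(uv[0]-u0)*S);i=l[ys[d.argmin()],xs[d.argmin()]]
    return (l==i).astype(np.uint8),(u0,v0)
def topix(p,o): return (np.asarray(p,float)+.5)/S-.5+np.array(o)
def insole(c,uv,z=.005):
    m,o=mask(c,uv);ys,xs=np.nonzero(m);w=unproj(c,topix(np.c_[xs,ys],o),z)
    g=w.mean(0);e,V=np.linalg.eigh(np.cov((w-g).T));a=V[:,1]
    t=(w-g)@a
    if abs(t.min())<t.max(): pass
    # wide end: centroid lies nearer the wide toe end
    if t.max()>-t.min(): a=-a;t=-t
    n=np.array([-a[1],a[0]]);y=(w-g)@n
    mid=g+a*(t.max()+t.min())/2
    bins=np.linspace(t.min(),t.max(),13)
    cl=[round(1000*(y[(t>=p)&(t<q)].max()+y[(t>=p)&(t<q)].min())/2,1) for p,q in zip(bins,bins[1:])]
    hw=[(y[(t>=p)&(t<q)].max()-y[(t>=p)&(t<q)].min())/2 for p,q in zip(bins,bins[1:])]
    return mid,np.arctan2(a[1],a[0]),np.ptp(t),2*max(hw),cl,((bins[:-1]+bins[1:])/2-(t.max()+t.min())/2,hw)
E
python3 - <<'E'
from fit import *
c=dict(np.load('top0.npz'))
for k,uv in dict(small=(279,206),medium=(133,180),large=(380,204)).items():
    r=insole(c,uv);print(k,np.round(r[0],4),round(np.degrees(r[1]),2),np.round(r[2:4],4),r[4],'\n',np.round(1000*np.array(r[5]),1).tolist())
s=dict(np.load('scene0.npz'))
for k,uv in dict(small=(282,228),medium=(420,353),large=(203,180)).items():
    r=insole(s,uv);print('scene',k,np.round(r[0],4),round(np.degrees(r[1]),2),np.round(r[2:4],4))
# spots
g=cv2.resize(c["image"],None,fx=S,fy=S,interpolation=cv2.INTER_CUBIC)
for k,uv in dict(small=(177,191),medium=(227.5,184.5),large=(332,180)).items():
    x,y=[int((q+.5)*S) for q in uv];R=g[y-12:y+12,x-12:x+12].astype(float)
    wt=R[...,0];wt=np.clip(np.percentile(wt,40)-wt,0,None);Y,X=np.mgrid[:24,:24]
    p=(np.array([x-12+(X*wt).sum()/wt.sum(),y-12+(Y*wt).sum()/wt.sum()])+.5)/S-.5
    P=unproj(c,p,LEN[k][2])[0];print(k,p,P,'scene',proj(s,[[*P,LEN[k][2]]]))
cs=[cv2.resize(s["image"][y-35:y+35,x-35:x+35,::-1],(266,266),interpolation=cv2.INTER_CUBIC) for x,y in((365,295),(308,270),(215,205))]
cv2.imwrite('pics/scrop.png',np.hstack(cs))
E
```

```text
small [ 0.466  -0.0731] 13.16 [0.1204 0.0463] [np.float64(-0.2), np.float64(-0.4), np.float64(-0.4), np.float64(-0.3), np.float64(-0.3), np.float64(0.2), np.float64(0.7), np.float64(1.2), np.float64(0.9), np.float64(0.5), np.float64(-0.5), np.float64(-1.5)] 
 [[-55.2, -45.1, -35.1, -25.1, -15.0, -5.0, 5.0, 15.0, 25.1, 35.1, 45.1, 55.2], [14.5, 16.4, 16.5, 16.4, 16.1, 17.1, 19.6, 22.2, 23.1, 22.9, 21.2, 16.6]]
medium [0.5337 0.3723] -9.28 [0.1465 0.0563] [np.float64(-0.5), np.float64(-0.5), np.float64(-0.4), np.float64(-0.5), np.float64(-0.2), np.float64(0.5), np.float64(0.8), np.float64(1.0), np.float64(1.1), np.float64(0.7), np.float64(-0.6), np.float64(-1.3)] 
 [[-67.2, -55.0, -42.7, -30.5, -18.3, -6.1, 6.1, 18.3, 30.5, 42.7, 55.0, 67.2], [17.7, 20.0, 20.0, 20.0, 19.7, 20.7, 23.6, 27.0, 28.1, 28.2, 26.3, 20.4]]
large [ 0.4773 -0.373 ] -15.62 [0.1754 0.0669] [np.float64(-0.5), np.float64(-0.5), np.float64(-0.6), np.float64(-0.5), np.float64(-0.3), np.float64(0.1), np.float64(1.0), np.float64(1.6), np.float64(1.3), np.float64(0.8), np.float64(-0.2), np.float64(-1.6)] 
 [[-80.4, -65.8, -51.2, -36.5, -21.9, -7.3, 7.3, 21.9, 36.5, 51.2, 65.8, 80.4], [21.1, 23.9, 24.1, 23.5, 23.2, 24.5, 27.8, 31.5, 33.4, 33.5, 31.2, 24.6]]
scene small [ 0.4653 -0.0756] 13.79 [0.1203 0.0459]
scene medium [0.533  0.3704] -8.95 [0.1479 0.056 ]
scene large [ 0.4766 -0.3754] -15.16 [0.1748 0.0692]
small [176.79421957 190.8065567 ] [0.50067764 0.22246968] scene [[372.73104015 285.23409795]]
medium [227.04237528 184.05933485] [0.52286081 0.07627769] scene [[313.27923661 252.53562358]]
large [331.89163393 179.7844515 ] [ 0.54148699 -0.22213517] scene [[218.31698334 193.41383012]]
```

View pics/scrop.png

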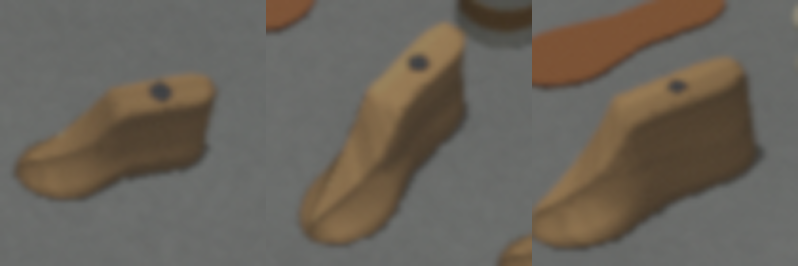

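```bash
cat > lastfit.py <<'E'
from fit import *
# normalised sole half-widths (by length) and centreline
T=np.array([-87,-84,-80,-65.8,-51.2,-36.5,-21.9,-7.3,7.3,21.9,36.5,51.2,65.8,75,82,87])/174
H=np.array([2,12,17.5,23.5,23.7,23.3,23,24.2,27.5,31.2,33,33,30,24.5,16,2])/174
C=np.array([0,0,0,0,0,0,0,.5,1.4,2,1.8,1.3,.4,-.2,-.6,-1])/174
def model(k,z0):
    L,W,h,b,gw,gl,_=LEN[k]
    x=(T+.5)*L-b;sc=L*(W/L)/(66/174);o=np.r_[np.c_[x,C*L+H*sc],np.c_[x,C*L-H*sc][::-1]]
    sole=[np.c_[o,np.full(len(o),z0+z)] for z in(0,.012)]
    g=[[sx*gl/2,sy*gw/2,z0+h] for sx in(-1,1) for sy in(-1,1)]
    zg=z0+h-.038
    g2=[[sx*gl/2,sy*gw/2,zg] for sx in(-1,1) for sy in(-1,1)]
    heel=sole[0][sole[0][:,0]<gl/2]
    return [np.vstack(sole),np.array(g+g2),np.vstack([g,heel]),np.array(g[2:]+[[L-b-.03,0,z0+.02]])]
def sil(c,k,p,o,shape,z0):
    a,s=np.cos(p[2]),np.sin(p[2]);R=np.array([[a,-s,0],[s,a,0],[0,0,1]]);m=np.zeros(shape,np.uint8)
    for P in model(k,z0):
        q=proj(c,P@R.T+[p[0],p[1],0]);q=((q-o+.5)*S-.5)
        cv2.fillConvexPoly(m,cv2.convexHull((q*16).round().astype(np.int32)),1,shift=4) if P.shape[0]<60 else 0
    # sole: nonconvex slabs
    P=model(k,z0)[0];n=len(P)//2
    for Q in(P[:n],P[n:]):
        q=((proj(c,Q@R.T+[p[0],p[1],0])-o+.5)*S-.5);cv2.fillPoly(m,[(q*16).round().astype(np.int32)],1,shift=4)
    return m
def model_parts_fix(): pass
def fit(c,k,uv,p0,z0=0,m=None,o=None):
    if m is None: m,o=mask(c,uv)
    def f(d):
        q=sil(c,k,p0+d*[.001,.001,.0175],np.array(o),m.shape,z0);return -(q&m).sum()/(q|m).sum()
    r=minimize(f,np.zeros(3),method='Nelder-Mead',options=dict(initial_simplex=np.array([[0,0,0],[4,0,0],[0,4,0],[0,0,5.]])-1,xatol=.02,fatol=1e-5))
    return p0+r.x*[.001,.001,.0175],-r.fun,m,o
E
sed -i 's/return \[np.vstack(sole),/return [np.vstack(sole*2)[:len(o)*2],/; s/if P.shape\[0\]<60 else 0/if P is not None and len(P)<30 else 0/' lastfit.py
python3 - <<'E'
from lastfit import *
t=dict(np.load('top0.npz'));s=dict(np.load('scene0.npz'));out=[]
I=dict(small=((185,186),(360,296),[.5007,.2225,-.75]),medium=((229,175),(306,272),[.5229,.0763,-.05]),large=((333.6,170),(212,212),[.5415,-.2221,-.3]))
for k,(a,b,p) in I.items():
    for n,c,uv in(("top",t,a),("scene",s,b)):
        q,v,m,o=fit(c,k,uv,np.array(p));print(k,n,np.round(q[:2],4),round(np.degrees(q[2]),2),round(v,3))
        z=np.zeros(m.shape+(3,),np.uint8);z[...,1]=m*255;z[...,2]=255*sil(c,k,q,np.array(o),m.shape,0)
        out.append(cv2.resize(z,(240,240)))
cv2.imwrite('pics/fit.png',np.vstack([np.hstack(out[::2]),np.hstack(out[1::2])]))
E
```

```text
small top [0.392  0.2391] -9.75 -0.0
small scene [0.5388 0.3055] -159.84 -0.0
medium top [0.543  0.0682] -80.89 -480358941557979.94
medium scene [0.5432 0.1516] -148.7 -0.0
large top [ 0.4806 -0.1788] 41.97 -0.0
large scene [ 0.5955 -0.1033] -64.58 -0.0lastfit.py:29: RuntimeWarning: overflow encountered in scalar negative
  q=sil(c,k,p0+d*[.001,.001,.0175],np.array(o),m.shape,z0);return -(q&m).sum()/(q|m).sum()
```

View pics/fit.png

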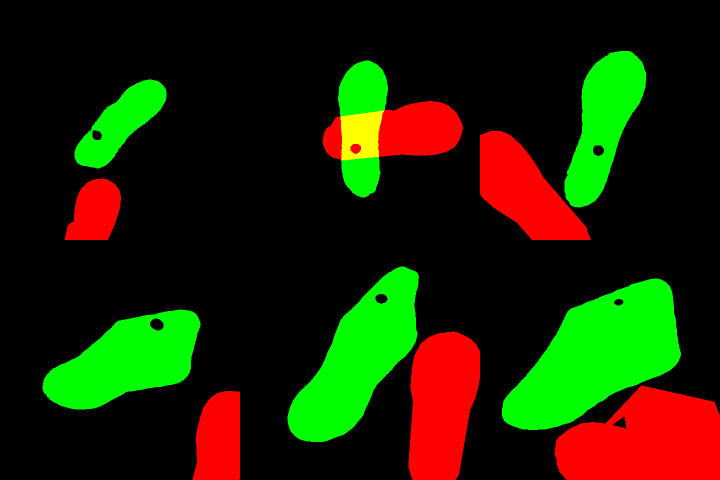

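```bash
sed -i 's/return -(q&m).sum()\/(q|m).sum()/return -float((q\&m).sum())\/float((q|m).sum())/; /model_parts_fix/d' lastfit.py
cat > run.py <<'E'
from lastfit import *
t=dict(np.load('top0.npz'));s=dict(np.load('scene0.npz'));out=[]
I=dict(small=((185,186),(360,296),[.5007,.2225,-.75]),medium=((229,175),(306,272),[.5229,.0763,-.05]),large=((333.6,170),(212,212),[.5415,-.2221,-.3]))
for k,(a,b,p) in I.items():
    for n,c,uv in(("top",t,a),("scene",s,b)):
        q,v,m,o=fit(c,k,uv,np.array(p));print(k,n,np.round(q[:2],4),round(np.degrees(q[2]),2),round(v,3))
        z=np.zeros(m.shape+(3,),np.uint8);z[...,1]=m*255;z[...,2]=255*sil(c,k,q,np.array(o),m.shape,0)
        out.append(cv2.resize(z,(240,240)))
cv2.imwrite('pics/fit2.png',np.vstack([np.hstack(out[::2]),np.hstack(out[1::2])]))
E
python3 run.py
```

```text
small top [0.5067 0.2226] -41.37 0.834
small scene [0.5    0.2135] -34.71 0.837
medium top [0.5307 0.0779] 2.14 0.843
medium scene [0.5255 0.0696] 3.68 0.85
large top [ 0.5509 -0.2259] -16.74 0.842
large scene [ 0.5442 -0.2329] -15.67 0.849
```

View pics/fit2.png

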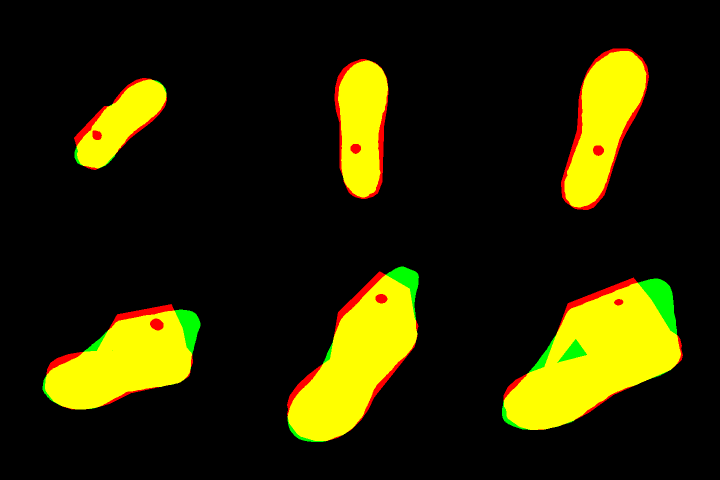

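Run:
```python
from lastfit import *
s=dict(np.load('scene0.npz'));t=dict(np.load('top0.npz'))
def P(x,y,i,z): 
    cx,cy=((365,295),(308,270),(215,205))[i];return unproj(s,[(x-266*i+.5)/3.8-.5+cx-35,(y+.5)/3.8-.5+cy-35],z)[0]
for k,i,sp,f,b,hb,yaw in(("small",0,(160,91),(110,100),(212,82),(204,155),-42),("medium",1,(418,62),(372,92),(460,32),(464,112),2.5),("large",2,(678,86),(615,100),(742,65),(760,152),-16.5)):
    h=LEN[k][2];o=P(*sp,i,h);a=np.array([np.cos(np.radians(yaw)),np.sin(np.radians(yaw))]);n=np.array([-a[1],a[0]])
    print(k,o,[(np.round(1000*(q-o)@a,1),np.round(1000*(q-o)@n,1)) for q in(P(*f,i,h),P(*b,i,h),P(*hb,i,0))])
# top view silhouette: axial extents relative to the spot; toe at z~.008
I=dict(small=((185,186),(176.79,190.81),-42),medium=((229,175),(227.04,184.06),2.5),large=((333.6,170),(331.89,179.78),-16.5))
for k,(uv,sp,y0) in I.items():
    m,o=mask(t,uv);ys,xs=np.nonzero(m);w=unproj(t,topix(np.c_[xs,ys],o),.008);L,W,h,b,gw,gl,_=LEN[k]
    O=unproj(t,sp,h)[0]
    for y in np.radians([y0-2,y0,y0+2]):
        a=np.array([np.cos(y),np.sin(y)]);n=np.array([-a[1],a[0]]);X=(w-O)@a*1000;Y=(w-O)@n*1000
        ce=[(Y[abs(X-q)<2].max()+Y[abs(X-q)<2].min())/2 for q in 1000*(L*np.array([.45,.5,.55,.6])-0.0)]
        print(k,np.degrees(y),'ext',X.min().round(1),X.max().round(1),'expect',-b*1000,(L-b)*1000,'toe centre y',np.round(ce,1))
```

```text
small [0.49851487 0.21844768] [(np.float64(29.2), np.float64(3.4)), (np.float64(-30.5), np.float64(-3.3)), (np.float64(-34.3), np.float64(2.5))]
medium [0.5202523  0.07220876] [(np.float64(35.5), np.float64(-6.7)), (np.float64(-35.1), np.float64(5.0)), (np.float64(-37.7), np.float64(11.6))]
large [ 0.53903182 -0.22591355] [(np.float64(41.9), np.float64(-9.3)), (np.float64(-46.3), np.float64(3.4)), (np.float64(-52.1), np.float64(5.3))]
small -44.0 ext -38.2 77.2 expect -40.0 72.00000000000001 toe centre y [6.9 6.6 6.1 5.7]
small -42.0 ext -37.9 77.3 expect -40.0 72.00000000000001 toe centre y [5.1 4.8 4.2 3.5]
small -40.0 ext -37.6 77.5 expect -40.0 72.00000000000001 toe centre y [3.3 2.9 2.3 1.4]
medium 0.5 ext -41.1 96.9 expect -50.0 90.00000000000001 toe centre y [2.9 2.6 2.2 1.4]
medium 2.5 ext -41.1 96.8 expect -50.0 90.00000000000001 toe centre y [ 0.7  0.2 -0.4 -1.2]
medium 4.5 ext -41.1 96.7 expect -50.0 90.00000000000001 toe centre y [-1.2 -2.2 -2.8 -3.6]
large -18.5 ext -49.4 116.9 expect -60.0 108.00000000000001 toe centre y [3.4 2.8 2.2 1.1]
large -16.5 ext -49.3 116.8 expect -60.0 108.00000000000001 toe centre y [ 0.8  0.1 -0.7 -2.2]
large -14.500000000000002 ext -49.3 116.6 expect -60.0 108.00000000000001 toe centre y [-2.  -2.7 -3.8 -5.2]
```

```bash
python3 - <<'E'
s=open('lastfit.py').read()
a=s.index("    g=[[sx");b=s.index("def sil")
s=s[:a]+'''    th=np.linspace(np.pi/2,1.5*np.pi,9);hl=.2525*L;x0=-.052*L
    top=np.r_[[[x0+hl,gw/2],[x0+hl,-gw/2]],np.c_[x0-hl+gw/2*.7+gw/2*.7*np.cos(th),gw/2*np.sin(th)]]
    g=np.c_[top,np.full(len(top),z0+h)];g2=g-[0,0,.038]
    heel=np.vstack([q[q[:,0]<-b+.03] for q in sole[:1]])
    mid=np.array([[x0+hl,sy*gw/2,z0+.02] for sy in(-1,1)])
    toe=np.array([[L-b-.012,0,z0+.018]])
    return [np.vstack(sole),np.vstack([g,g2]),np.vstack([g,heel]),np.vstack([g[:2],mid,toe])]
'''+s[b:]
s=s.replace("if P is not None and len(P)<30 else 0","if P is not parts[0] else 0").replace("    for P in model(k,z0):","    parts=model(k,z0)\n    for P in parts:").replace("P=model(k,z0)[0];n=","P=parts[0];n=")
open('lastfit.py','w').write(s)
f=open('fit.py').read().replace("def mask(c,uv,r=40):","def mask(c,uv,r=40,f=.5):").replace("ch>.5*np.median(ins)+.5*np.median(ch)","ch>f*np.median(ins)+(1-f)*np.median(ch)")
open('fit.py','w').write(f)
s=open('lastfit.py').read().replace("m,o=mask(c,uv)","m,o=mask(c,uv,f=.35);cs,_=cv2.findContours(m,cv2.RETR_EXTERNAL,cv2.CHAIN_APPROX_NONE);cv2.drawContours(m,cs,-1,1,-1)")
open('lastfit.py','w').write(s)
E
sed -i 's/fit2.png/fit3.png/' run.py; python3 run.py
```

```text
small top [0.5064 0.2203] -39.75 0.89
small scene [0.5017 0.2152] -36.11 0.912
medium top [0.5312 0.077 ] 1.98 0.901
medium scene [0.5273 0.0708] 3.5 0.916
large top [ 0.5505 -0.225 ] -17.43 0.897
large scene [ 0.5463 -0.2288] -18.0 0.931
```

View pics/fit3.png

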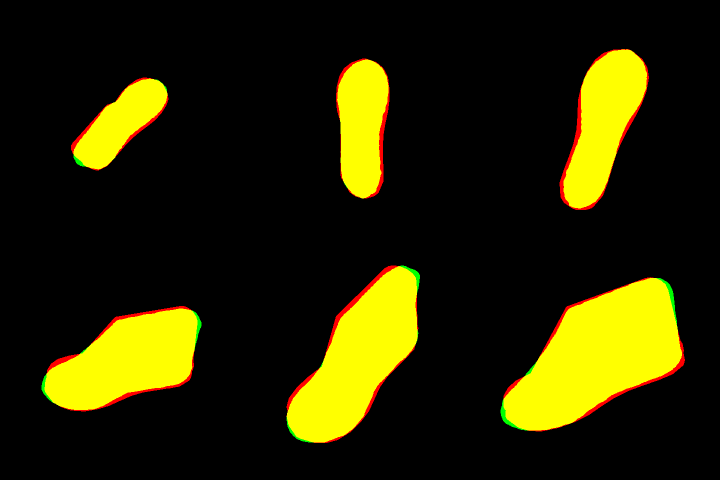

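The candidates are settled: three pale lasts, and tan insoles measuring 120, 147 and 175 mm, which match small, medium and large. I'll start with the medium last.

```bash
cat > act.py <<'E'
from rig import manip
import numpy as np,sys
from scipy.spatial.transform import Rotation as Ro
H=dict(small=.064,medium=.074,large=.084);G=dict(small=.022,medium=.028,large=.034);OFF=dict(small=-.016,medium=-.020,large=-.024)
INS=dict(small=(.466,-.0731,13.16),medium=(.5337,.3723,-9.28),large=(.4773,-.373,-15.62))
LAST=dict(small=(.5055,.2193,-38.5),medium=(.5303,.0766,2.5),large=(.5498,-.2247,-17.3))
def rot(deg,flip):
    c,s=np.cos(np.radians(deg)),np.sin(np.radians(deg));f=-1 if flip else 1
    return Ro.from_matrix(np.array([[0,0,-1],[-s*f,c*f,0],[c*f,s*f,0]]).T).as_rotvec()
def target(k,d=(0,0)):
    x,y,t=INS[k];c,s=np.cos(np.radians(t)),np.sin(np.radians(t));a=OFF[k]+d[0];b=-.0005+d[1]
    return x+a*c-b*s,y+a*s+b*c,t
def go(k,src,dst,zs=0,zd=.005,up=.22):
    z=H[k]-.010
    def worst(f):
        q=[manip.solve_ik([p[0],p[1],up],rot(p[2],f)) for p in(src,dst)]
        return 9 if any(v is None for v in q) else max(abs(v[5]) for v in q)
    f=worst(True)<worst(False)
    Rs,Rd=rot(src[2],f),rot(dst[2],f)
    manip.command_gripper(min(.08,G[k]+.034))
    manip.move_to([*src[:2],up],Rs)
    manip.servo_line([*src[:2],z+zs],rate=.12)
    manip.command_gripper(G[k]-.01,f_grip=50)
    print('grip',manip.get_width(),manip.get_time(),manip.get_contact_force())
    manip.servo_line([*src[:2],up],rate=.15);print('lifted',manip.get_width(),manip.get_contact_force())
    manip.move_to([*dst[:2],up],Rd)
    manip.servo_line([*dst[:2],z+zd+.02],rate=.15)
    manip.servo_line([*dst[:2],z+zd+.0007],rate=.03);manip.hold(.2)
    print('down',manip.get_position(),manip.get_contact_force(),manip.get_width())
    manip.command_gripper(G[k]+.03)
    manip.servo_line([*dst[:2],up],rate=.15);print('t',manip.get_time())
E
python3 - <<'E'
from act import *
import cv2
print(target("medium"))
go("medium",LAST["medium"],target("medium"))
for n in("top","scene"):
    c=manip.camera(n);np.savez(f'{n}1.npz',**c)
    cv2.imwrite(f'pics/{n}1.png',c["image"][...,::-1])
a=np.load('top1.npz')["image"];b=np.load('scene1.npz')["image"]
cv2.imwrite('pics/a1.png',np.hstack([cv2.resize(a[130:230,85:185,::-1],(400,400)),cv2.resize(b[300:400,370:470,::-1],(400,400))]))
E
```

```text
(np.float64(0.5138811290000181), np.float64(0.3750317306393713), -9.28)
grip 0.030575722731527203 5.0333 [-0.74176628 -1.44960152  6.29547847]
lifted 0.03006801453844398 [ 0.4746918   0.27649317 -2.54341676]
down [0.51349599 0.37481642 0.06988528] [-3.57882848 -2.80602366  6.31862667] 0.030666987112583977
t 10.925
```

View pics/a1.png

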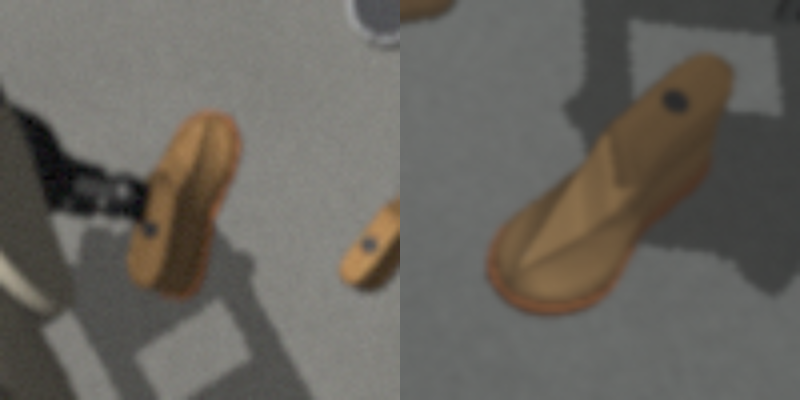

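```bash
cat > look.py <<'E'
from act import *
from lastfit import *
def look(i):
    r={}
    for n in("top","scene"):
        r[n]=manip.camera(n);np.savez(f'{n}{i}.npz',**r[n]);cv2.imwrite(f'pics/{n}{i}.png',r[n]["image"][...,::-1])
    return r
def spot(c,k,z0,xyt):
    """spot on the flat top -> last origin (x,y), found near the expected place"""
    t=np.radians(xyt[2]);L=LEN[k][0];a=np.array([np.cos(t),np.sin(t)]);z=LEN[k][2]+z0
    u=proj(c,[[*(np.array(xyt[:2])-.052*L*a),z]])[0]
    g=cv2.resize(c["image"],None,fx=S,fy=S,interpolation=cv2.INTER_CUBIC)[...,0].astype(float);h=int(3.2*S)
    for w in range(3):
        x,y=((u+.5)*S).astype(int);R=g[y-h:y+h,x-h:x+h];wt=np.clip(np.percentile(R,25)-R,0,None)
        if w==0: wt=(R<=np.percentile(R,4)).astype(float)
        Y,X=np.mgrid[:2*h,:2*h];u=(np.array([x-h+(X*wt).sum()/wt.sum(),y-h+(Y*wt).sum()/wt.sum()])+.5)/S-.5;h=2*S
    return unproj(c,u,z)[0],a
E
python3 - <<'E'
from look import *
manip.move_to([.30,-.45,.25],rot(-50,True) if False else manip.get_ee_rot())
r=look(2);s0=dict(np.load('scene0.npz'));t0=dict(np.load('top0.npz'))
T=target("medium");t=np.radians(T[2]);A=np.array([[np.cos(t),np.sin(t)],[-np.sin(t),np.cos(t)]])
for n,c,c0,p in(("top",r["top"],t0,LAST["medium"]),("scene",r["scene"],s0,LAST["medium"])):
    q0,a0=spot(c0,"medium",0,p);q1,a1=spot(c,"medium",.005,T)
    B=np.array([a0,[-a0[1],a0[0]]])
    print(n,'spot-target mm, before',np.round(1000*B@(q0-p[:2]),1),'after',np.round(1000*A@(q1-T[:2]),1))
print(manip.get_time())
a,b=r["top"]["image"],r["scene"]["image"]
cv2.imwrite('pics/a2.png',np.hstack([cv2.resize(a[145:215,100:170,::-1],(400,400),interpolation=cv2.INTER_CUBIC),cv2.resize(b[315:385,385:455,::-1],(400,400),interpolation=cv2.INTER_CUBIC)]))
E
```

```text
top spot-target mm, before [-7.5 -0. ] after [-8.   0.6]
scene spot-target mm, before [-9.8 -3.3] after [-10.1  -3.5]
14.1167
```

View pics/a2.png

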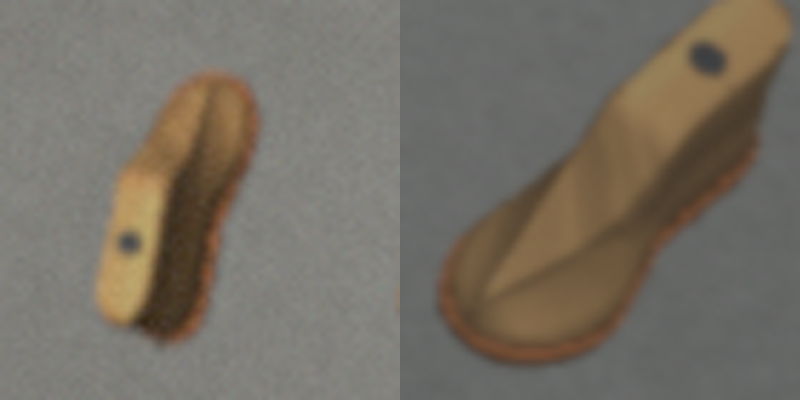

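The medium last sits squarely, with an even orange rim all round in both views, and the top camera agrees with the robot to under 1 mm. Next are the small and large lasts.

Run:
```python
from look import *
for k in("small","large"): go(k,LAST[k],target(k))
manip.move_to([.25,-.5,.3],manip.get_ee_rot())
r=look(3)
for k in LAST:
    T=target(k);t=np.radians(T[2]);A=np.array([[np.cos(t),np.sin(t)],[-np.sin(t),np.cos(t)]])
    for n in r: q,_=spot(r[n],k,.005,T);print(k,n,np.round(1000*A@(q-T[:2]),1))
print(manip.get_time())
b=[]
for n,ps in(("top",((279,206),(381,205))),("scene",((285,222),(205,172)))):
    for x,y in ps: b.append(cv2.resize(r[n]["image"][y-36:y+36,x-36:x+36,::-1],(300,300),interpolation=cv2.INTER_CUBIC))
cv2.imwrite('pics/a3.png',np.vstack([np.hstack(b[:2]),np.hstack(b[2:])]))
```

```text
grip 0.024161015415113736 18.7417 [-1.01314676  0.63557603  4.62038842]
lifted 0.023981544053334324 [ 0.31192333 -0.60919246 -0.79693168]
down [ 0.45025257 -0.07724162  0.0597072 ] [-1.78781678 -0.50693849  5.11941032] 0.024164978387616946
t 25.0167
grip 0.03655278565706619 29.9833 [-1.10488129  1.12923927  5.50834084]
lifted 0.036504043091743536 [ 0.26058202  0.61811573 -3.12536678]
down [ 0.45373788 -0.36679909  0.08004656] [-2.07592129  0.87130421  5.16086455] 0.036448277092769196
t 35.25
small top [-5.2 -0.5]
small scene [-8.3 -3.5]
medium top [-8.1  0.3]
medium scene [-9.8 -3.9]
large top [-8.9 -0.1]
large scene [-10.4  -4.7]
36.3583
```

View pics/a3.png

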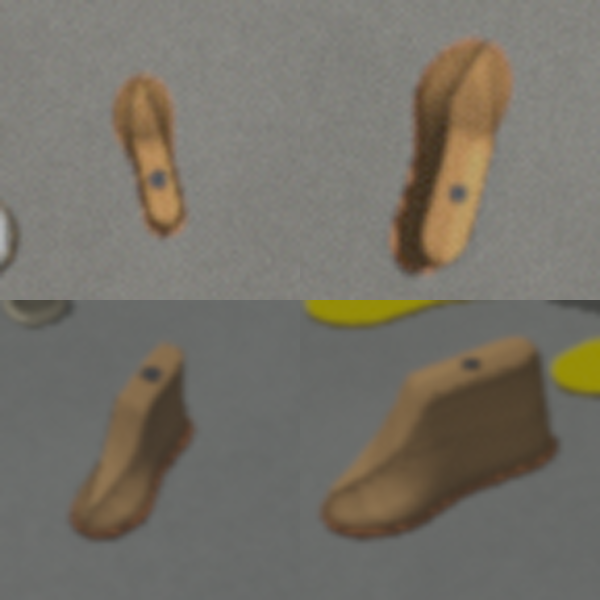

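View pics/top3.png

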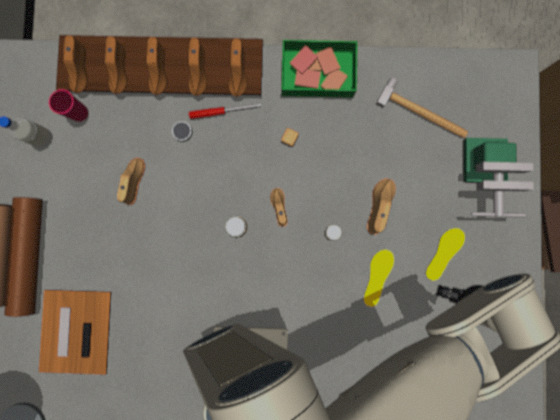

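All three lasts stand on their insoles with the leather rim showing all round. The spool, tins and heel block haven't moved, and the gripper is clear.

```bash
python3 -c "
from rig import manip
manip.sign_off();print(manip.get_time())"
```

```text
the job is handed in; nothing more can be done
the job is handed in; nothing more can be done
```

All three pale lasts are standing upright on the insoles of their own length, toe to toe, and the gripper has let go of them. I handed the job in at about 36 s of robot time, out of the 86 s allowed.

**Last checks:**
- **Fit:** The close crops show leather rim round all three soles, even on the medium. On the small it is faint at the toe in the top view.
- **Position:** In the top camera, the dark spot on each last is within about 0.6 mm sideways of its target. Lengthwise it is within about 1 mm, judged from where I estimated the spot sits on the last.
- **Force:** The tool read about 5 to 7 N at set-down.
- **Left alone:** In the last top picture the spool, tins, heel block, rack and yellow soles look unmoved.

**Disagreement:** The scene camera puts the lasts 3 to 5 mm off sideways. It read the medium 3.3 mm off before I moved it too, and it also disagreed with the top camera about the bare insoles by about 2 mm. I took this as calibration error and relied on the top camera and the visible rims.

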